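# Stock the dressing basket and hang it up

## Task

Get the dressing basket off the worktop: stand the small white bottle with the blue cap upright in the basket's empty bay while the basket is still on the cabinet, then hang the basket level by its blue bar handle on the twin hook of the stand, with the bar seated in the saddles of both prongs behind their upturned tips. Keep the bottle and both tape rolls in the basket, and do not push the other things about.

Things in the scene. Friction and masses are not known exactly. Their poses are not given: they have to be found in the camera images.
- basket: Stainless wire basket, 86 (x) x 146 (y) x 55 mm high, about 0.28 kg empty; floor top 4 mm above its underside. Origin: centre of the underside, z up. Inside, 50 mm high: a divider at y = -4 mm, two tape rolls on its +y side, the empty square bottle bay (48 x 48 mm inside) on its -y side. A bar handle is hinged outside its short ends (y = +-78 mm), axis along y at x = 0, z = 52 mm.
- handle (a joint): Angle of the basket's handle about its hinge: 0 = straight up over the basket, negative = leaning over the basket's -x side (it starts leaning, where the opening is free), limits +-1.3. A light friction hinge: it stays where it is left, about 0.5 N at the bar moves it.
- grip_bar (a point): Centre of the handle's blue round bar: 12 mm thick, 128 mm long along this point's y axis (parallel to the basket's y), 90 mm from the hinge axis. Site z points away from the hinge. Upright, the bar's centre is 142 mm above the basket's underside.
- bottle_bay (a point): Centre of the floor of the basket's empty square bay for the bottle (in the basket's frame x = 0, y = -30 mm, z = 4 mm).
- spirit_bottle: Small white round bottle with a blue cap, 41 mm thick, 92 mm high (plain body up to 76 mm, cap 23 mm thick above), 0.09 kg. Origin: centre of the underside, z up. It stands at the left or at the right of the basket.
- stand: Fixed table stand: grey base plate, 11 mm high, from x = -85 to +35 mm, y = +-68 mm; steel post 14 mm thick with a grey clamp head, 212 mm high. Origin: under the post axis on the worktop; -x roughly faces the robot. Two prongs, 8 mm thick, run from the head along -x at y = +-32 mm (56 mm free between them), level, with a dip (saddle) near the end and upturned tips.
- hook_seat (a point): Where the middle of the bar belongs: the centre of the seated 12 mm bar, midway between the two prongs, 70 mm before the post (-x), 203 mm above the worktop; axes as the stand. The saddles that carry the bar are V-shaped dips in the prongs, 9 mm deep, right below this point; in front of them (-x) the tips rise and end in black caps 12 mm thick, centred 23 mm in front of and 8 mm above this point.
- tape_wide: White roll of tape, 50 mm across, 26 mm high, lying in the basket's +y bay. Origin: centre of the underside.
- tape_narrow: Beige roll of tape, 44 mm across, 19 mm high, lying on the wide roll. Origin: centre of the underside.
- pump_bottle: Bystander: pump bottle, 48 x 75 x 187 mm, back left. Origin: centre of the underside.
- carton_a: Bystander: small carton, 35 x 92 x 71 mm, back right. Origin: centre of the underside.
- carton_b: Bystander: small carton, 32 x 90 x 77 mm, right, before the other. Origin: centre of the underside.
- paste_tube: Bystander: white tube with a blue cap, 40 x 124 x 24 mm, lying at the right. Origin: centre of the underside.
- thermo: Bystander: white thermometer, 18 x 122 x 13 mm, lying at the left. Origin: centre of the underside.
- bulb_electrode: Bystander: dark grey rubber bulb on a metal cup, 32 x 32 x 45 mm, standing on the other side of the basket from the bottle. Origin: centre of the underside.
- rack: Fixed black tube rack, 55 x 90 x 27 mm, holding five orange-capped tubes that reach 105 mm, at the left. Origin: centre of the underside.

How it is judged:
By the outcome, as a careful person would: the job done as asked, in the order asked, and still so for the second after the job is handed in, with the robot touching nothing.
It also fails if it takes over 58 s, if anything falls off the work surface, if the arm or the gripper's body presses on something with over 40 N, if the wrist force passes 120 N, or if a joint passes its speed limit or range.

## Robot

A 6-joint arm with a two-finger parallel gripper is mounted at the origin on a cart in front of the work surface, level with it; the furniture and walls round the work are solid. World frame = base frame: x ahead of the robot, y to its left, z up, the work surface at z = 0. Lengths are in mm, angles in rad, forces in N, time in s.
With the tool pointing down it reaches from about 350 to 875 mm from the base axis. Payload 4.2 kg.
Tool frame: the origin (TCP) lies on the mounting face of the last link; the fingertips stand 173 mm ahead of it and the grasp point (between the pads) lies 155 mm ahead of it; z points along the fingers, y is the line along which they close (so a half turn about z gives the same grasp; the last joint's range is limited). The gripper opens to 85 mm and grips with 20 to 120 N. Pads are 22 mm wide; open, the fingers measure 114 mm over their backs; the gripper's body (76 mm by 85 mm) begins 54 mm behind the grasp point. The pads swing forward as they close: fully open they stand 13 mm farther back than shut.
Start: joints at [1.37, 0.385, 0.008, 0, -1.194, -0.259], TCP at [277.322, 560.083, 404.712] pointing down, gripper open.
Joint ranges: [-3.14, 3.14], [-1.21, 2.06], [-1.07, 1.41], [-3.16, 2.05], [-2.99, -0.16], [-3.1, 3.1]. Speed limits (rad/s): [2.79, 2.79, 3.14, 3.14, 3.14, 3.14].

## Interface

Orientations are given as a rotation vector (axis times angle).
In Python, from cell import state, camera, calibration, finish_job gives the robot as it stands.
- The arm moves only by the shell command python3 -m inch 'ROWS' [FORCE]. ROWS is JSON, one flat list of numbers, 7 for each row, row after row: the closure, from -1 (fully open) to 1 (shut), then the shift along the tool's x, y, z in mm, then the turn, a rotation vector about the tool's x, y, z in degrees. In form: [gripper, tx, ty, tz, wx, wy, wz, gripper, tx, ty, tz, wx, wy, wz, ...]. A call has 1 to 5 rows; each row is the pose to reach, as a shift and turn from the pose commanded when the call began, along the tool's axes at that moment; what a row does not reach only later rows make up. A row lasts 1/10 s, in which the tool goes at most 50 mm and 8.59 degrees, less where a joint would pass 70% of its speed; a pose out of reach is approached as far as the arm can. A call with a gripper value outside its range is refused whole. The fingers move at their own pace and stop on an object; FORCE is the grip in N (left out, the last holds). Time passes only in rows, so rows that repeat a pose let the fingers close. It gives the time, the measured TCP pose, the force, the opening and the grip force at its end, in the units of the state.
- state(): the state, without advancing time (a new reading comes with each control period).
- camera(name): name is "side" or "top"; returns the picture (420x560x3 uint8, red, green, blue); there is no depth.
- calibration(name): a dict with "vertical_fov" (degrees; the focal length in pixels is half the picture's height over the tangent of half this angle, whatever the lens; pixels are square), "cx", "cy" (the principal point, pixels), "k1" (the pictures are not rectified: a ray, as slopes to the right and down, at radius r is drawn at 1 + k1 r^2 times it, then the intrinsics apply), "cam_to_world" (4x4, takes a point from camera to world coordinates). Camera axes: x right, y down, z forward; pixel columns grow to the right and rows downward; lengths in mm; the calibration is good to about 2 mm. A picture is of the moment at which its call begins. calibration takes no time and is no camera call.
- finish_job(): hands the job in; it is judged then, once.
The state is a dict: "time_s": time; "q": joint angles; "dq": joint speeds; "joint_torque": joint torques, N m; "tcp_pos": TCP position; "ee_rot": TCP orientation; "contact_force": force on the tool from outside, world axes, zero at the start; "wrist_torque": the same for the moment, N m; "gripper_width": finger opening in mm; "gripper_force": force on a finger pad.
Only numpy, scipy, OpenCV 4.12 (cv2) and the standard library are available. Lean on these libraries where they do the work, as an engineer would, in place of code of your own. Each camera call takes 0.05 s, during which the arm holds its last target. There are 200 camera calls.

## Working session

There is one attempt and no reset: what is moved stays moved. The work goes in short steps, Python scripts to look and compute and a shell command to move; the robot and the scene stay as the last step left them, time stands still between calls to the robot, and variables do not carry over. Pictures are saved under pics/ and viewed, at most 10 in all, crops included, and the job is handed in when it is done.

```bash
ls; mkdir -p pics
cat > h.py <<'E'
import numpy as np, cv2
from scipy.spatial.transform import Rotation as R
from cell import state, camera, calibration
def K(n):
    c=calibration(n); f=210/np.tan(np.radians(c["vertical_fov"])/2)
    return c,f,np.array(c["cam_to_world"],float)
def ray(n,u,v):
    c,f,T=K(n); d=np.array([(u-c["cx"])/f,(v-c["cy"])/f]); s=d.copy()
    for _ in range(30): s=d/(1+c["k1"]*(s@s))
    return T[:3,3],T[:3,:3]@np.array([s[0],s[1],1])
def onz(n,u,v,z):
    o,d=ray(n,u,v); return o+d*(z-o[2])/d[2]
def proj(n,p):
    c,f,T=K(n); q=T[:3,:3].T@(np.array(p,float)-T[:3,3]); s=q[:2]/q[2]; s=s*(1+c["k1"]*(s@s))
    return np.array([c["cx"]+f*s[0],c["cy"]+f*s[1]])
def tri(a,b):
    o1,d1=ray(*a);o2,d2=ray(*b)
    A=np.stack([d1,-d2],1);t=np.linalg.lstsq(A,o2-o1,rcond=None)[0]
    p,q=o1+t[0]*d1,o2+t[1]*d2
    return (p+q)/2,np.linalg.norm(p-q)
def save(n,name):
    im=camera(n); cv2.imwrite(f"pics/{name}.png",im[:,:,::-1]); return im
E
python3 - <<'E'
from h import *
np.set_printoptions(precision=2,suppress=True)
a=save("side","s0");b=save("top","t0")
for n in("side","top"):
    c,f,T=K(n);print(n,f,c["cx"],c["cy"],c["k1"]);print(T)
s=state();print(s)
E
```

```text
pics
side 498.3465697972968 275.8677601711372 215.67443180452864 -0.1699996957082532
[[ -0.99  -0.07   0.07 513.19]
 [ -0.1    0.61  -0.78 926.12]
 [  0.01  -0.79  -0.62 762.32]
 [  0.     0.     0.     1.  ]]
top 494.39721646726457 275.3562118791786 214.04521132924373 -0.018570225648168702
[[  -0.03   -0.99    0.17  437.69]
 [  -1.      0.02   -0.03  145.76]
 [   0.02   -0.17   -0.99 1088.57]
 [   0.      0.      0.      1.  ]]
{'time_s': 0.1, 'q': array([ 1.37,  0.39,  0.01, -0.  , -1.19, -0.26]), 'dq': array([-0., -0.,  0.,  0., -0., -0.]), 'joint_torque': array([ -0.  , -39.33,  18.89,   4.2 ,  -0.  ,   0.  ]), 'tcp_pos': array([277.25, 559.95, 403.73]), 'ee_rot': array([ 3.06, -0.72, -0.  ]), 'contact_force': array([-0.53, -0.6 , -0.29]), 'wrist_torque': array([ 0.03,  0.04, -0.04]), 'gripper_force': 0.0, 'gripper_width': 85.07812014280509}
```

View pics/s0.png

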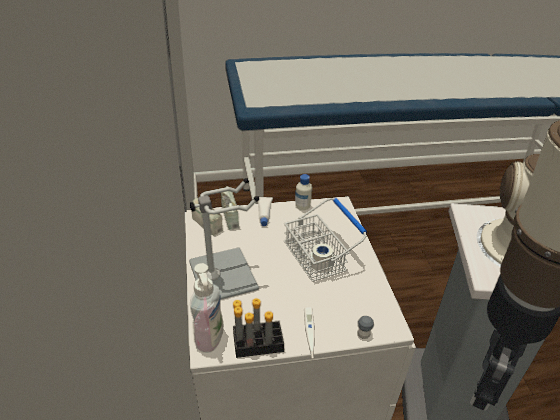

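View pics/t0.png

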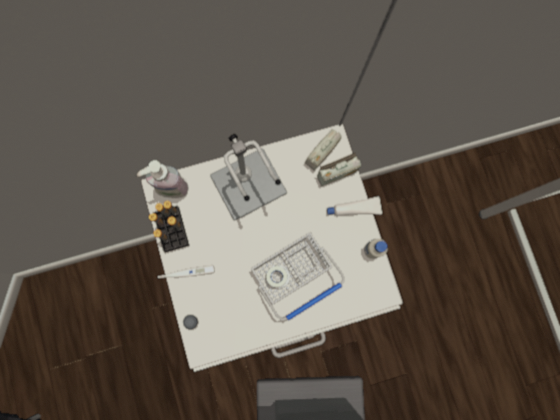

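The side view shows the bar at about (349,216) and the bottle cap at (305,180). In the top view the bar is at about (315,301), the cap at (380,247), the black prong tips at (247,198) and (278,182), and the basket centre near (291,270). I'll measure these now.

Run:
```python
from h import *
np.set_printoptions(precision=1,suppress=True)
for n,f in(("side","s0"),("top","t0")):
    im=cv2.imread(f"pics/{f}.png");hsv=cv2.cvtColor(im,cv2.COLOR_BGR2HSV)
    m=cv2.inRange(hsv,(105,130,60),(125,255,255))
    k,l,st,ce=cv2.connectedComponentsWithStats(m)
    for i in range(1,k):
        if st[i,4]>25:
            pts=np.argwhere(l==i)[:,::-1].astype(np.float32)
            print(n,st[i],ce[i],cv2.boxPoints(cv2.minAreaRect(pts)).ravel())
t=cv2.imread("pics/t0.png");
cv2.imwrite("pics/c1.png",np.hstack([cv2.resize(t[130:230,200:300],None,fx=4,fy=4,interpolation=2),cv2.resize(t[228:328,248:348],None,fx=4,fy=4,interpolation=2)]))
s=cv2.imread("pics/s0.png")
cv2.imwrite("pics/c2.png",cv2.resize(s[150:300,180:380],None,fx=4,fy=4,interpolation=2))
```

```text
side [301 175   8  10  62] [304.3 179.2] [301. 175. 308. 175. 308. 184. 301. 184.]
side [334 199  33  35 190] [350.2 216.6] [332.2 201.7 335.8 198.2 366.5 230.6 362.8 234. ]
side [261 218   6   8  33] [263.9 222. ] [261. 218. 266. 218. 266. 225. 261. 225.]
top [287 284  54  35 232] [313.5 300.9] [286.3 315.8 338.6 282.8 340.6 286.  288.3 319. ]
```

View pics/c1.png

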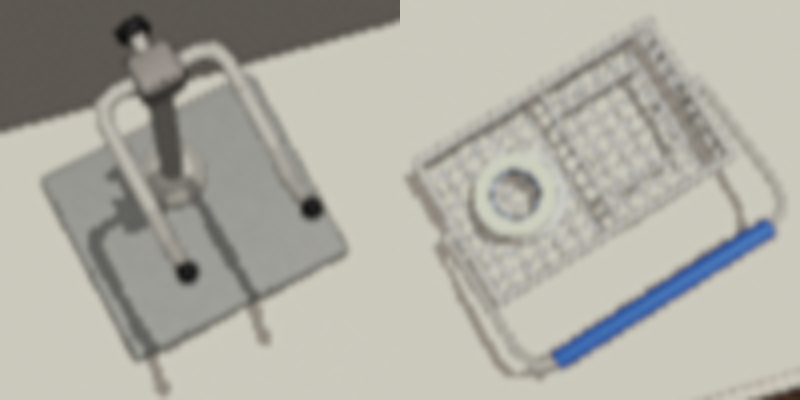

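View pics/c2.png

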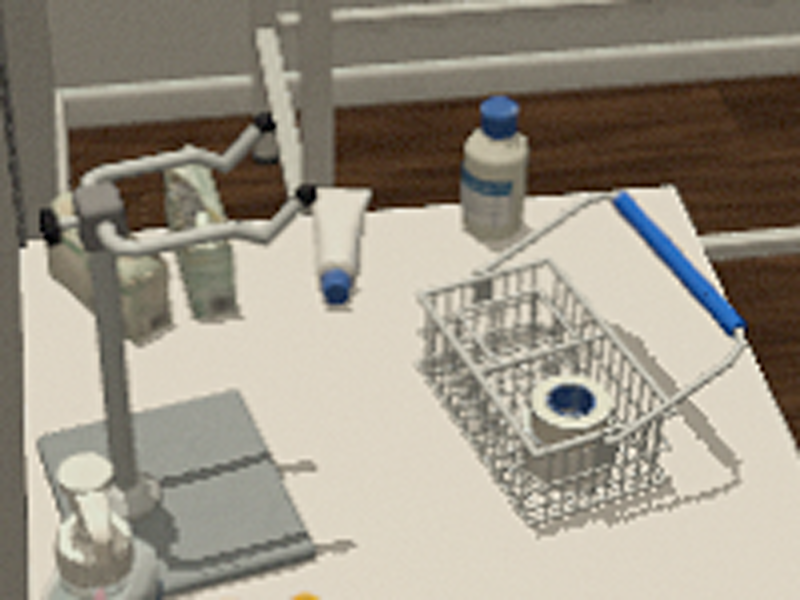

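The tape rolls sit on the left (+y) side of the basket, the bay is on the right, and the handle leans toward the robot. The prong tips are at top (246.4,197.4) and (277.4,181.6), and at side (256.1,198.6) and (245.6,180.4).

Run:
```python
from h import *
np.set_printoptions(precision=1,suppress=True)
L,e1=tri(("top",246.4,197.4),("side",256.1,198.6));Rr,e2=tri(("top",277.4,181.6),("side",245.6,180.4))
print("tips (z~211)",L,e1,Rr,e2,np.linalg.norm(L-Rr))
for n,u,v in(("top",246.4,197.4),("top",277.4,181.6)):print(onz(n,u,v,211))
# head centre top ~z205
d=(L-Rr)[:2];print("stand yaw",np.degrees(np.arctan2(-d[0],d[1])))
# base plate corners z=11
f=lambda x,y,o:(o[0]+(x+.5)/4-.5,o[1]+(y+.5)/4-.5)
for p in((42,182),(252,75),(347,250),(140,360)):print("base",onz("top",*f(*p,(200,130)),11))
ends=[tri(("top",287.3,317.4),("side",364.7,232.3)),tri(("top",339.6,284.4),("side",334,200))]
print("bar",ends,np.linalg.norm(ends[0][0]-ends[1][0]))
c=tri(("top",313.5,300.9),("side",350.2,216.6));print("bar c",c)
for p in((15,160),(245,25),(330,150),(100,300)):print("rim",onz("top",*f(*p,(248,228)),54))
g=lambda x,y:(180+(x+.5)/4-.5,150+(y+.5)/4-.5)
for p in((425,297),(548,264),(668,408),(535,450)):print("rim side",onz("side",*g(*p),54))
print("cap",tri(("top",380,246.5),("side",304.3,179.2)),onz("side",304.3,179.2,84),onz("top",380,246.5,92),onz("side",*g(496,240),0))
im=cv2.imread("pics/t0.png");h=cv2.cvtColor(im[230:265,360:395],cv2.COLOR_BGR2HSV)
m=cv2.inRange(h,(100,90,30),(130,255,255));k,l,st,ce=cv2.connectedComponentsWithStats(m);print(st,ce+[360,230])
```

```text
tips (z~211) [620.  173.6 209.7] 0.24903211543022555 [648.3 116.6 210.4] 1.0243404571245107 63.659499143531505
[619.6 173.6 211. ]
[647.6 116.6 211. ]
stand yaw 26.373349708846323
base [713.9 260.   11. ]
base [773.4 141.1  11. ]
base [670.9  90.7  11. ]
base [611.7 206.8  11. ]
bar [(array([399.3, 101.1,  88.7]), np.float64(1.6252624676197969)), (array([463.6,  -6.3,  89.5]), np.float64(3.2111490402676774))] 125.17906638633052
bar c (array([429.6,  47.6,  86.6]), np.float64(2.426672526014548))
rim [502.6 171.   54. ]
rim [570.3  48.2  54. ]
rim [503.3   6.3  54. ]
rim [429.5 128.8  54. ]
rim side [570.4  49.8  54. ]
rim side [502.2  11.   54. ]
rim side [433.7 128.2  54. ]
rim side [502.9 168.7  54. ]
cap (array([537.5, -94.5,  82.2]), np.float64(1.479373069015334)) [538.2 -91.9  84. ] [535.8 -92.1  92. ] [535.1 -79.5   0. ]
[[   0    0   35   35 1136]
 [  15   12   12   10   89]] [[376.7 247.1]
 [380.6 246.1]]
```

Both views agree:
- **Basket:** centre (502,89), yaw about 30°, bay at (517,63).
- **Bar:** (430,47,87).
- **Bottle:** (537,-93).
- **Seat:** (654,155,203), stand yaw about 26.4°.

Next is a helper that works out the shifts.

```bash
cat > go.py <<'E'
import sys
from h import *
np.set_printoptions(precision=1,suppress=True)
s=state();M=R.from_rotvec(s["ee_rot"]).as_matrix();p=s["tcp_pos"]
g=p+155*M[:,2]
print("t",round(s["time_s"],2),"grasp",g,"ydir",round(np.degrees(np.arctan2(M[1,1],M[0,1])),1),"zax",M[:,2].round(3),"w",round(s["gripper_width"],1),"gf",round(s["gripper_force"],1),"F",s["contact_force"],"q",s["q"].round(2))
if len(sys.argv)>4:
    x,y,z,a=map(float,sys.argv[1:5]);a=np.radians(a)
    Y=np.array([np.cos(a),np.sin(a),0]);Z=np.array([0,0,-1.]);T=np.stack([np.cross(Y,Z),Y,Z],1)
    print("shift",M.T@(np.array([x,y,z])-155*Z-p),"turn",np.degrees(R.from_matrix(M.T@T).as_rotvec()))
E
python3 go.py 537.5 -93 130 30; python3 go.py 537.5 -93 130 210
```

```text
t 0.1 grasp [277.1 559.7 248.7] ydir -116.4 zax [-0. -0. -1.] w 85.1 gf 0.0 F [-0.5 -0.6 -0.3] q [ 1.4  0.4  0.  -0.  -1.2 -0.3]
shift [523.  469.3 119.7] turn [   0.1    0.1 -146.4]
t 0.1 grasp [277.1 559.7 248.7] ydir -116.4 zax [-0. -0. -1.] w 85.1 gf 0.0 F [-0.5 -0.6 -0.3] q [ 1.4  0.4  0.  -0.  -1.2 -0.3]
shift [523.  469.3 119.7] turn [ 0.1 -0.  33.6]
```

```bash
python3 -m inch '[-1,34,31,0,0,0,6.7, -1,68,62,0,0,0,13.4, -1,102,93,0,0,0,20.1, -1,136,124,0,0,0,26.8, -1,170,155,0,0,0,33.6]'; python3 go.py 537.5 -93 160 210
```

```text
time_s: 0.6
tcp_pos: [361.1, 343.8, 404.4]
ee_rot: [2.717, -1.575, -0.0]
contact_force: [1.0, -0.4, 0.1]
gripper_width: 85.7
gripper_force: 0.0
t 0.6 grasp [361.  343.8 249.4] ydir -150.2 zax [-0. -0. -1.] w 85.7 gf 0.0 F [ 1.  -0.4  0.1] q [ 1.1  0.2 -0.3 -0.  -1.1 -0.6]
shift [466.7  63.9  89.5] turn [ 0.  -0.  -0.2]
```

```bash
python3 -m inch '[-1,47,6,0,0,0,0, -1,94,13,0,0,0,0, -1,141,19,0,0,0,0, -1,188,26,0,0,0,0, -1,235,32,0,0,0,0]'; python3 -m inch '[-1,47,6,9,0,0,0, -1,94,13,20,0,0,0, -1,141,19,40,0,0,0, -1,188,26,60,0,0,0, -1,230,31,80,0,0,0]'; python3 -m inch '[-1,0,0,0,0,0,0,-1,0,0,0,0,0,0]';python3 go.py 537.5 -93 69 210
python3 -c "
from h import *
a=save('top','t1');b=save('side','s1')
cv2.imwrite('pics/c3.png',np.hstack([cv2.resize(a[170:320,300:450],(400,400)),cv2.resize(b[100:250,230:380],(400,400))])[:,:,::-1])"
```

```text
time_s: 1.1
tcp_pos: [450.9, 124.3, 404.6]
ee_rot: [2.722, -1.569, -0.0]
contact_force: [0.4, 0.2, 0.9]
gripper_width: 85.2
gripper_force: 0.0
time_s: 1.6
tcp_pos: [539.5, -90.2, 324.0]
ee_rot: [-2.721, 1.57, -0.0]
contact_force: [0.7, 1.7, 1.4]
gripper_width: 85.2
gripper_force: 0.0
time_s: 1.8
tcp_pos: [539.2, -89.4, 323.4]
ee_rot: [2.718, -1.572, -0.004]
contact_force: [1.1, -0.1, 0.8]
gripper_width: 85.4
gripper_force: 0.0
t 1.8 grasp [538.7 -89.4 168.4] ydir -150.1 zax [-0. -0. -1.] w 85.4 gf 0.0 F [ 1.1 -0.1  0.8] q [ 0.1  0.3 -0.3 -0.  -0.9  0.4]
shift [ 2.4  3.  99.4] turn [ 0.2  0.1 -0.1]
```

View pics/c3.png

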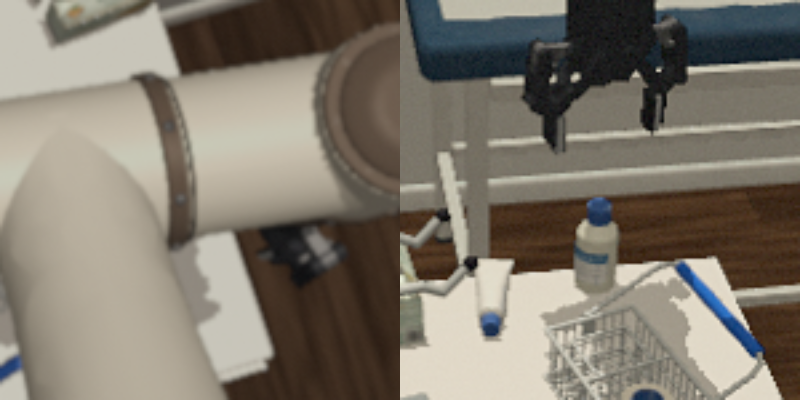

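The gripper hangs straight above the bottle: its fingertips at crop (560,150) and (652,128) straddle the cap at (599,210). I'll descend and grip.

```bash
python3 -m inch '[-1,2.4,3,25,0,0,0, -1,2.4,3,50,0,0,0, -1,2.4,3,75,0,0,0, -1,2.4,3,99,0,0,0, -1,2.4,3,99,0,0,0]' && python3 go.py; python3 -m inch '[0.2,0,0,0,0,0,0, 0.2,0,0,0,0,0,0,0.2,0,0,0,0,0,0,0.2,0,0,0,0,0,0,0.2,0,0,0,0,0,0]' 30; python3 -m inch '[0.4,0,0,0,0,0,0, 0.4,0,0,0,0,0,0,0.4,0,0,0,0,0,0]'
```

```text
time_s: 2.4
tcp_pos: [536.6, -90.5, 223.9]
ee_rot: [2.721, -1.566, -0.007]
contact_force: [-0.6, -0.9, 0.0]
gripper_width: 85.2
gripper_force: 0.0
t 2.4 grasp [535.8 -90.5  68.9] ydir -149.8 zax [-0. -0. -1.] w 85.2 gf 0.0 F [-0.6 -0.9  0. ] q [ 0.1  0.5 -0.4 -0.  -0.7  0.4]
time_s: 2.9
tcp_pos: [538.4, -91.8, 227.6]
ee_rot: [-2.721, 1.568, -0.004]
contact_force: [-0.5, -0.6, 6.2]
gripper_width: 38.2
gripper_force: 29.7
time_s: 3.2
tcp_pos: [538.4, -91.9, 227.5]
ee_rot: [-2.721, 1.568, -0.004]
contact_force: [-1.7, 0.7, 6.7]
gripper_width: 38.5
gripper_force: 29.7
```

```bash
python3 -c "
from h import *
b=save('side','s2')
cv2.imwrite('pics/c4.png',cv2.resize(b[130:220,250:370],(800,600),interpolation=2)[:,:,::-1])"
```

```text
(no output)
```

View pics/c4.png

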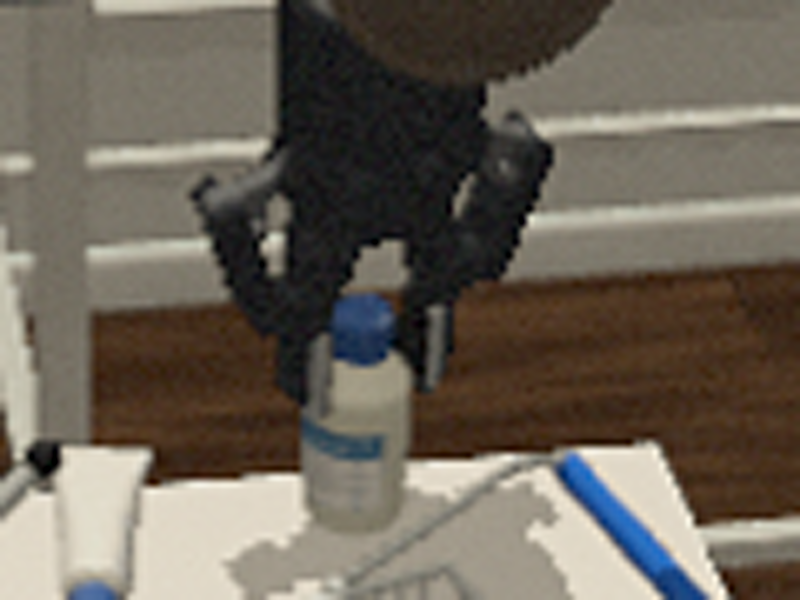

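The pads bite only the bottle's shoulder, with fingertips near crop (320,410) and (425,385). I'll open, go 8 mm lower and grip again.

```bash
python3 -m inch '[-0.4,0,0,0,0,0,0,-0.4,0,0,0,0,0,0,-0.4,0,0,8,0,0,0,-0.4,0,0,8,0,0,0]' ; python3 go.py;  python3 -m inch '[0.2,0,0,0,0,0,0, 0.2,0,0,0,0,0,0,0.2,0,0,0,0,0,0,0.2,0,0,0,0,0,0,0.2,0,0,0,0,0,0]' 30;python3 go.py 537.5 -93 145 210
```

```text
time_s: 3.65
tcp_pos: [537.3, -91.9, 216.4]
ee_rot: [2.72, -1.57, -0.004]
contact_force: [0.8, 0.5, 0.3]
gripper_width: 59.8
gripper_force: 0.0
t 3.65 grasp [536.9 -91.9  61.4] ydir -150.0 zax [-0.  0. -1.] w 59.8 gf 0.0 F [0.8 0.5 0.3] q [ 0.1  0.5 -0.4 -0.  -0.7  0.4]
time_s: 4.15
tcp_pos: [537.8, -91.9, 217.6]
ee_rot: [2.721, -1.57, -0.0]
contact_force: [0.2, -0.4, -1.1]
gripper_width: 39.6
gripper_force: 30.3
t 4.15 grasp [537.7 -91.9  62.6] ydir -150.0 zax [-0.  0. -1.] w 39.6 gf 30.3 F [ 0.2 -0.4 -1.1] q [ 0.1  0.5 -0.4 -0.  -0.7  0.4]
shift [  0.8   0.8 -82.4] turn [0. 0. 0.]
```

```bash
python3 -m inch '[0.4,0,0,-10,0,0,0,0.4,0,0,-30,0,0,0,0.4,0,0,-60,0,0,0,0.4,0,0,-88,0,0,0]' 40; python3 go.py 516.9 63.1 150 210.2
```

```text
time_s: 4.55
tcp_pos: [537.8, -91.9, 307.4]
ee_rot: [2.722, -1.569, 0.0]
contact_force: [1.1, -0.4, -0.9]
gripper_width: 38.8
gripper_force: 42.4
t 4.55 grasp [537.8 -91.9 152.4] ydir -149.9 zax [ 0. -0. -1.] w 38.8 gf 42.4 F [ 1.1 -0.4 -0.9] q [ 0.1  0.3 -0.3  0.  -0.9  0.4]
shift [-144.6  -59.6    2.4] turn [-0.  -0.  -0.1]
```

```bash
python3 -m inch '[0.4,-36,-15,0,0,0,0,0.4,-72,-30,0,0,0,0,0.4,-108,-45,0,0,0,0,0.4,-144.6,-59.6,0,0,0,0,0.4,-144.6,-59.6,0,0,0,0]'; python3 -m inch '[0.4,0,0,0,0,0,0]'; python3 go.py 516.9 63.1 100 210.2
python3 - <<'E'
from h import *
b=save('side','s3');a=save('top','t3')
cv2.imwrite('pics/c5.png',np.hstack([cv2.resize(b[150:270,260:380],(400,400),interpolation=2),cv2.resize(a[228:328,248:348],(400,400),interpolation=2)])[:,:,::-1])
E
```

```text
time_s: 5.05
tcp_pos: [516.7, 66.5, 306.9]
ee_rot: [-2.724, 1.561, -0.002]
contact_force: [0.2, 0.1, -0.7]
gripper_width: 38.8
gripper_force: 42.5
time_s: 5.15
tcp_pos: [516.8, 64.0, 306.4]
ee_rot: [-2.723, 1.566, -0.001]
contact_force: [0.6, -0.6, -0.4]
gripper_width: 38.8
gripper_force: 42.5
t 5.15 grasp [516.9  64.  151.4] ydir -149.8 zax [ 0.  0. -1.] w 38.8 gf 42.5 F [ 0.6 -0.6 -0.4] q [ 0.4  0.3 -0.4  0.  -0.9  0.1]
shift [ 0.8  0.4 51.4] turn [-0. -0. -0.]
```

View pics/c5.png

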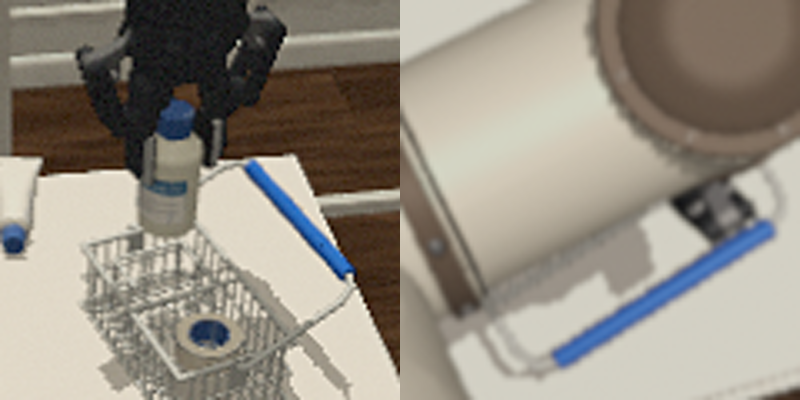

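The bottle hangs over the bay but seems to lean slightly in the side view: cap at crop (177,118), bottom at (166,232). I'll compare that with the projection of a vertical bottle.

Run:
```python
from h import *
b=cv2.imread('pics/s3.png');h=cv2.cvtColor(b,cv2.COLOR_BGR2HSV)
m=cv2.inRange(h,(105,120,50),(125,255,255));k,l,st,ce=cv2.connectedComponentsWithStats(m)
for i in range(1,k):
    if st[i,4]>30: print(st[i],ce[i])
z0=88.8
for z in (0,38,84,92):print(z,proj('side',(516.9,64,z0+z)))
for P in ((537.5,-93),):
  for z in(0,84):print(proj('side',(*P,z)))
h0=cv2.cvtColor(cv2.imread('pics/s0.png'),cv2.COLOR_BGR2HSV)
g=[cv2.inRange(x,(0,0,110),(40,90,255)) for x in(h,h0)]
# body edges per row
for v in range(195,222,4):
    print(v,[int(x) for x in b[v,296:328].max(1)])
```

```text
[307 179  11  13  94] [312.26595745 185.85106383]
[334 199  33  35 199] [350.04020101 216.36180905]
[261 218   6   8  42] [263.5952381  221.52380952]
0 [310.05240856 217.39037143]
38 [311.04646922 203.46719382]
84 [312.29513325 185.79243078]
92 [312.51743389 182.6235189 ]
[303.00347153 206.3814381 ]
[304.61319914 178.97482804]
195 [69, 49, 32, 26, 35, 37, 21, 81, 96, 99, 71, 142, 160, 161, 159, 160, 161, 160, 155, 158, 155, 155, 154, 154, 122, 55, 16, 55, 92, 78, 36, 58]
199 [81, 50, 27, 26, 29, 30, 37, 83, 95, 82, 73, 122, 140, 141, 147, 146, 147, 145, 144, 141, 137, 132, 126, 122, 109, 54, 11, 59, 78, 177, 212, 196]
203 [223, 225, 228, 228, 167, 56, 76, 94, 98, 77, 80, 120, 138, 136, 135, 135, 135, 135, 133, 132, 127, 124, 118, 132, 193, 188, 146, 150, 208, 226, 225, 225]
207 [224, 225, 223, 227, 214, 158, 114, 126, 124, 104, 97, 89, 96, 90, 88, 92, 87, 92, 81, 83, 116, 121, 118, 165, 218, 226, 225, 225, 224, 224, 225, 225]
211 [224, 224, 223, 227, 198, 141, 114, 119, 124, 128, 130, 131, 132, 130, 127, 123, 125, 135, 137, 126, 121, 122, 112, 210, 226, 225, 223, 223, 224, 223, 224, 223]
215 [224, 225, 225, 226, 215, 167, 120, 121, 132, 140, 141, 138, 141, 141, 133, 127, 140, 141, 135, 130, 124, 120, 127, 214, 227, 225, 224, 224, 225, 224, 225, 225]
219 [218, 219, 205, 189, 173, 160, 127, 137, 136, 125, 128, 130, 128, 128, 127, 128, 123, 125, 125, 116, 163, 217, 211, 146, 164, 201, 211, 221, 224, 223, 223, 224]
```

The cap matches a vertical bottle to 0.1 px and the body to 0.5 px, so it is upright. I'll lower it.

```bash
python3 -m inch '[0.4,0.8,0.4,20,0,0,0,0.4,0.8,0.4,35,0,0,0,0.4,0.8,0.4,45,0,0,0,0.4,0.8,0.4,55,0,0,0,0.4,0.8,0.4,62,0,0,0]';  python3 go.py;python3 -m inch '[0.4,0,0,6,0,0,0,0.4,0,0,12,0,0,0,0.4,0,0,16,0,0,0,0.4,0,0,19,0,0,0,0.4,0,0,19,0,0,0]'; python3 go.py
```

```text
time_s: 5.75
tcp_pos: [517.0, 61.8, 243.2]
ee_rot: [-2.72, 1.571, 0.001]
contact_force: [-1.2, 2.4, -0.2]
gripper_width: 38.8
gripper_force: 42.9
t 5.75 grasp [516.9  61.8  88.2] ydir -150.0 zax [-0.  0. -1.] w 38.8 gf 42.9 F [-1.2  2.4 -0.2] q [ 0.4  0.4 -0.5 -0.  -0.7  0.1]
time_s: 6.25
tcp_pos: [517.0, 62.2, 224.2]
ee_rot: [2.721, -1.569, -0.001]
contact_force: [-0.4, -0.2, -2.7]
gripper_width: 38.6
gripper_force: 42.7
t 6.25 grasp [516.9  62.1  69.2] ydir -149.9 zax [-0. -0. -1.] w 38.6 gf 42.7 F [-0.4 -0.2 -2.7] q [ 0.4  0.4 -0.5  0.  -0.7  0.1]
```

```bash
python3 -m inch '[0.4,0,0,1.5,0,0,0,0.4,0,0,1.5,0,0,0]'; python3 -m inch '[-0.35,0,0,0,0,0,0,-0.35,0,0,0,0,0,0,-0.35,0,0,0,0,0,0,-0.35,0,0,0,0,0,0]'; python3 go.py;  python3 -m inch '[-0.35,0,0,-15,0,0,0,-0.35,0,0,-50,0,0,0,-0.35,0,0,-95,0,0,0,-0.35,0,0,-130,0,0,0]'; python3 go.py 431 47.5 150 210.2
python3 - <<'E'
from h import *
b=save('side','s4');a=save('top','t4')
for n,im in(('side',b),('top',a)):
    h=cv2.cvtColor(im,cv2.COLOR_RGB2HSV)
    m=cv2.inRange(h,(105,120,50),(125,255,255));k,l,st,ce=cv2.connectedComponentsWithStats(m)
    for i in range(1,k):
        if st[i,4]>30: print(n,st[i],ce[i])
for z in(4,88):print(proj('side',(516.9,63.1,z)))
cv2.imwrite('pics/c6.png',np.hstack([cv2.resize(b[150:270,260:380],(400,400),interpolation=2),cv2.resize(a[228:328,248:348],(400,400),interpolation=2)])[:,:,::-1])
E
```

```text
time_s: 6.45
tcp_pos: [517.1, 62.2, 223.2]
ee_rot: [2.721, -1.569, 0.0]
contact_force: [-1.1, 1.0, -1.1]
gripper_width: 38.7
gripper_force: 42.7
time_s: 6.85
tcp_pos: [517.2, 62.2, 223.4]
ee_rot: [-2.721, 1.569, -0.001]
contact_force: [1.6, -0.0, 0.4]
gripper_width: 57.3
gripper_force: 0.0
t 6.85 grasp [517.2  62.2  68.4] ydir -149.9 zax [ 0.  0. -1.] w 57.3 gf 0.0 F [ 1.6 -0.   0.4] q [ 0.4  0.4 -0.5  0.  -0.7  0.1]
time_s: 7.25
tcp_pos: [517.2, 62.2, 355.7]
ee_rot: [-2.721, 1.568, -0.003]
contact_force: [0.9, -0.3, 0.3]
gripper_width: 58.0
gripper_force: 0.0
t 7.25 grasp [517.5  62.2 200.7] ydir -149.9 zax [ 0.  0. -1.] w 58.0 gf 0.0 F [ 0.9 -0.3  0.3] q [ 0.4  0.2 -0.3  0.  -1.   0.1]
shift [-30.5  82.   50.5] turn [-0.1 -0.  -0.1]
side [334 199  33  35 199] [350.11055276 216.45728643]
side [306 212   9  12  83] [309.84337349 217.60240964]
side [261 218   6   8  39] [263.74358974 221.71794872]
top [287 283  54  36 257] [314.09338521 300.40077821]
[307.9726492  246.13706077]
[310.05168204 217.42520619]
```

View pics/c6.png

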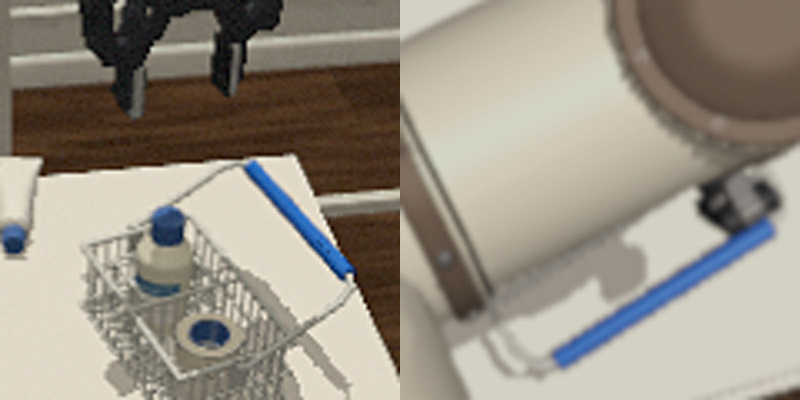

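The bottle stands upright in the bay, with its cap within 0.3 px of the prediction, and the basket has not moved. Next I'll put the open fingers round the bar, swing the handle up along its arc, and grip it when it is upright.

```bash
python3 -m inch '[-0.35,-15,41,0,0,0,0,-0.35,-30,82,0,0,0,0,-0.35,-30.5,82,30,0,0,0,-0.35,-30.5,82,60,0,0,0,-0.35,-30.5,82,60,0,0,0]'; python3 go.py 430.8 47.6 88 210.2
```

```text
time_s: 7.85
tcp_pos: [429.0, 46.8, 290.3]
ee_rot: [2.715, -1.567, -0.008]
contact_force: [-0.5, -0.4, -0.1]
gripper_width: 57.5
gripper_force: 0.0
t 7.85 grasp [427.8  46.3 135.3] ydir -150.0 zax [-0. -0. -1.] w 57.5 gf 0.0 F [-0.5 -0.4 -0.1] q [ 0.5  0.2 -0.6 -0.  -0.8  0. ]
shift [ 0.3 -2.4 47.2] turn [ 0.5  0.1 -0.2]
```

```bash
python3 -m inch '[-0.35,0.3,-2.4,15,0.3,0,0,-0.35,0.3,-2.4,30,0.3,0,0,-0.35,0.3,-2.4,47,0.3,0,0,-0.35,0.3,-2.4,47,0.3,0,0]';  python3 go.py 430.8 47.6 88 210.2; python3 -m inch '[0.5,0,0,0,0,0,0,0.5,0,0,0,0,0,0,0.5,0,0,0,0,0,0,0.5,0,0,0,0,0,0]' 20; python3 go.py 430.8 47.6 88 210.2
```

```text
time_s: 8.25
tcp_pos: [433.0, 48.4, 245.3]
ee_rot: [-2.72, 1.569, -0.001]
contact_force: [0.0, -0.3, -0.1]
gripper_width: 57.9
gripper_force: 0.0
t 8.25 grasp [433.2  48.5  90.3] ydir -150.0 zax [ 0.  0. -1.] w 57.9 gf 0.0 F [ 0.  -0.3 -0.1] q [ 0.5  0.3 -0.7 -0.  -0.7  0. ]
shift [-0.4  2.3  2.3] turn [-0.1  0.  -0.2]
time_s: 8.65
tcp_pos: [433.2, 48.6, 246.9]
ee_rot: [-2.716, 1.567, -0.005]
contact_force: [-0.7, -0.3, -0.1]
gripper_width: 21.3
gripper_force: 0.0
t 8.65 grasp [434.1  49.1  91.9] ydir -149.9 zax [ 0.  0. -1.] w 21.3 gf 0.0 F [-0.7 -0.3 -0.1] q [ 0.5  0.3 -0.7 -0.  -0.7  0. ]
shift [-0.4  2.6  3.9] turn [-0.4 -0.  -0.1]
```

```bash
python3 -m inch '[0.5,0,-4,-6,0,0,0,0.5,0,-9,-14,0,0,0,0.5,0,-17,-23,0,0,0,0.5,0,-27,-32,0,0,0,0.5,0,-38,-38,0,0,0]'; python3 go.py 502 89 142 210.2
python3 - <<'E'
from h import *
b=save('side','s5');h=cv2.cvtColor(b,cv2.COLOR_RGB2HSV)
m=cv2.inRange(h,(105,120,50),(125,255,255));k,l,st,ce=cv2.connectedComponentsWithStats(m)
for i in range(1,k):
    if st[i,4]>20: print(st[i],ce[i])
E
```

```text
time_s: 9.15
tcp_pos: [466.0, 67.5, 285.8]
ee_rot: [-2.717, 1.567, -0.005]
contact_force: [-0.6, -0.0, 0.7]
gripper_width: 21.3
gripper_force: 0.4
t 9.15 grasp [466.8  67.9 130.8] ydir -149.9 zax [ 0.  0. -1.] w 21.3 gf 0.4 F [-0.6 -0.   0.7] q [ 0.5  0.3 -0.5  0.  -0.8  0. ]
shift [ -0.6 -42.  -11. ] turn [-0.3 -0.  -0.1]
[334 200  20  25 126] [342.72222222 212.57936508]
[304 213  10  11  85] [308.17647059 218.18823529]
[261 218   6   8  39] [263.61538462 221.76923077]
[316 247   6   6  30] [318.56666667 249.6       ]
```

Run:
```python
import cv2
b=cv2.imread('pics/s5.png');cv2.imwrite('pics/c7.png',cv2.resize(b[130:280,240:400],(800,600)))
```

```text
(no output)
```

View pics/c7.png

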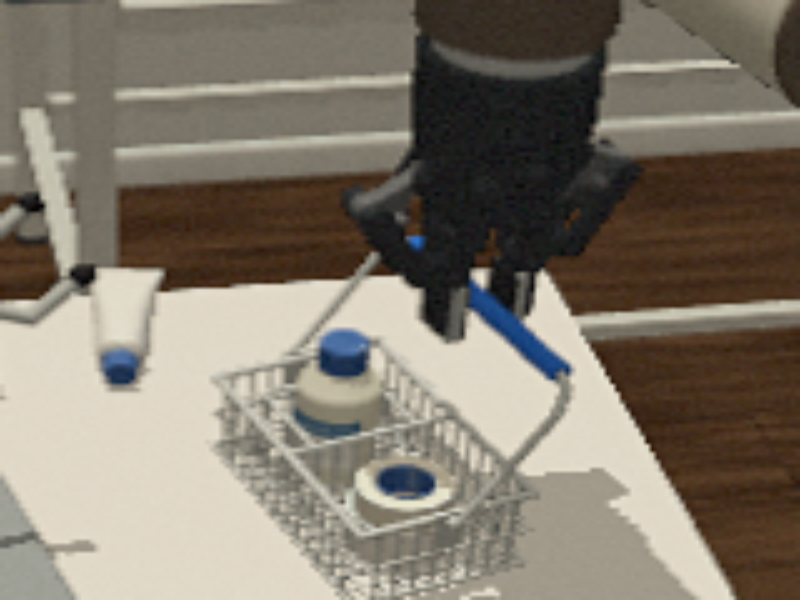

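The bar is caged between the fingers and the handle is about half way up. The bottle and rolls are in place, and the basket has moved about 3 mm at most. I'll continue slowly.

```bash
python3 -m inch '[0.5,0,-8,-4,0,0,0,0.5,0,-16,-7,0,0,0,0.5,0,-24,-9,0,0,0,0.5,0,-31,-10,0,0,0,0.5,0,-37,-11,0,0,0]';python3 -m inch '[0.5,0,-4,0,0,0,0,0.5,0,-8,0,0,0,0,0.5,0,-8,0,0,0,0]'; python3 go.py 502 89 142 210.2
python3 - <<'E'
from h import *
b=save('side','s6');a=save('top','t6')
for n,im in(('side',b),('top',a)):
    h=cv2.cvtColor(im,cv2.COLOR_RGB2HSV)
    m=cv2.inRange(h,(105,120,50),(125,255,255));k,l,st,ce=cv2.connectedComponentsWithStats(m)
    for i in range(1,k):
        if st[i,4]>20: print(n,st[i],ce[i])
cv2.imwrite('pics/c8.png',np.hstack([cv2.resize(b[130:280,240:390],(500,500),interpolation=2),cv2.resize(a[228:318,248:302],(300,500),interpolation=2)])[:,:,::-1])
E
```

```text
time_s: 9.7
tcp_pos: [498.3, 86.3, 295.5]
ee_rot: [-2.718, 1.567, -0.004]
contact_force: [-0.3, -0.2, 0.4]
gripper_width: 21.5
gripper_force: 0.1
time_s: 10.0
tcp_pos: [505.0, 90.2, 295.5]
ee_rot: [-2.718, 1.567, -0.004]
contact_force: [-0.1, 0.3, -0.2]
gripper_width: 21.4
gripper_force: 0.0
t 10.0 grasp [505.7  90.6 140.5] ydir -149.9 zax [ 0.  0. -1.] w 21.4 gf 0.0 F [-0.1  0.3 -0.2] q [ 0.5  0.3 -0.4 -0.  -0.8  0. ]
shift [-0.5  3.2 -1.6] turn [-0.3 -0.  -0.1]
side [314 198  21  27 136] [323.54411765 211.02205882]
side [304 213   9  11  68] [307.69117647 219.07352941]
side [261 218   6   8  40] [263.65  221.675]
side [316 247   6   6  32] [318.71875 249.65625]
```

View pics/c8.png

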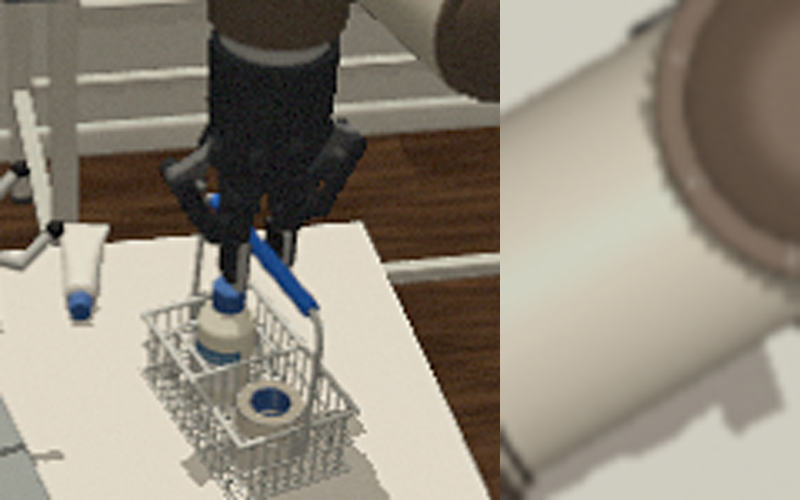

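The bar is between the fingers and the handle is almost upright, with its +y end at side (335,222). I'll check the basket rim and the handle angle.

Run:
```python
from h import *
np.set_printoptions(precision=1,suppress=True)
P=[onz("side",240+x*.3,130+y*.3,54) for x,y in((143,317),(357,408),(243,440))];print(P, (P[0]+P[1])/2)
c=np.array([503,89.5])
for dx in(-8,0,8):
    print(dx,proj("side",(*(c+64*np.array([-.503,.864])+dx*np.array([.864,.503])),142)))
b=cv2.imread('pics/s6.png');h=cv2.cvtColor(b,cv2.COLOR_BGR2HSV);m=cv2.inRange(h,(105,120,50),(125,255,255))[190:235,310:345]
p=np.argwhere(m)[:,::-1]+[310,190];print(p[p[:,1].argmax()],cv2.boxPoints(cv2.minAreaRect(p[p[:,1]>212].astype(np.float32))))
```

```text
[array([576.7,  55. ,  54. ]), array([432.7, 130.5,  54. ]), array([503.9, 168.4,  54. ])] [504.7  92.8  54. ]
-8 [336.1 222. ]
0 [332.6 223. ]
8 [329.1 224. ]
[332 224] [[309.8 223. ]
 [310.3 212.2]
 [334.3 213.3]
 [333.9 224.1]]
```

```bash
python3 -m inch '[0.5,0,2,0,0,0,0,0.9,0,2,0,0,0,0,0.9,0,2,0,0,0,0,0.9,0,2,0,0,0,0,0.9,0,2,0,0,0,0]' 80; python3 go.py; python3 -m inch '[0.9,0,0,-3,0,0,0,0.9,0,0,-8,0,0,0,0.9,0,0,-16,0,0,0,0.9,0,0,-26,0,0,0,0.9,0,0,-26,0,0,0]'; python3 go.py 620 138 229 206.4
python3 - <<'E'
from h import *
b=save('side','s7')
cv2.imwrite('pics/c9.png',cv2.resize(b[130:280,230:390],(800,600),interpolation=2)[:,:,::-1])
E
```

```text
time_s: 10.6
tcp_pos: [502.8, 88.9, 295.8]
ee_rot: [-2.718, 1.567, -0.004]
contact_force: [-1.1, -0.3, 2.4]
gripper_width: 9.8
gripper_force: 78.3
t 10.6 grasp [503.4  89.2 140.8] ydir -149.9 zax [ 0.  0. -1.] w 9.8 gf 78.3 F [-1.1 -0.3  2.4] q [ 0.5  0.3 -0.4 -0.  -0.8  0. ]
time_s: 11.1
tcp_pos: [503.4, 89.1, 323.5]
ee_rot: [-2.715, 1.565, -0.008]
contact_force: [0.1, 0.5, -4.5]
gripper_width: 9.3
gripper_force: 78.0
t 11.1 grasp [504.7  89.8 168.5] ydir -149.9 zax [ 0.  0. -1.] w 9.3 gf 78.0 F [ 0.1  0.5 -4.5] q [ 0.5  0.3 -0.4  0.  -0.9  0. ]
shift [  16.2 -126.   -59.3] turn [-0.5 -0.   3.7]
```

View pics/c9.png

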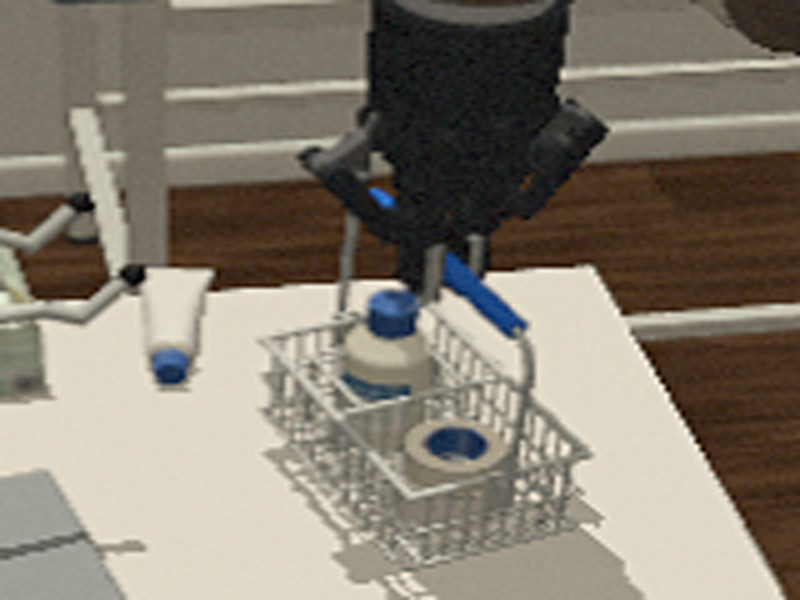

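The basket is off the worktop (about 4.5 N), looks level, and the bottle and rolls are in it. I'll raise it to crossing height and check the bar line numerically from here on.

```bash
python3 -m inch '[0.9,0,0,-15,0,0,0,0.9,0,0,-30,0,0,1,0.9,0,0,-45,0,0,2,0.9,0,0,-59,0,0,3,0.9,0,0,-59,-0.5,0,3.7]'; python3 go.py 600 128 227.8 206.4
python3 - <<'E'
from h import *
np.set_printoptions(precision=1,suppress=True)
b=save('side','s8');h=cv2.cvtColor(b,cv2.COLOR_RGB2HSV)
m=cv2.inRange(h,(105,120,50),(125,255,255));k,l,st,ce=cv2.connectedComponentsWithStats(m)
for i in range(1,k):
    if st[i,4]>4: print(st[i],ce[i])
s=state();M=R.from_rotvec(s["ee_rot"]).as_matrix();g=s["tcp_pos"]+155*M[:,2]+[0,0,1.2]
for y in(-64,-50,0,50,64):
    print(y,proj("side",g+y*M[:,0]),proj("side",g-y*M[:,0]))
E
```

```text
time_s: 11.65
tcp_pos: [502.9, 88.9, 382.5]
ee_rot: [-2.669, 1.657, -0.001]
contact_force: [0.3, 0.4, -4.1]
gripper_width: 9.3
gripper_force: 78.2
t 11.65 grasp [503.   88.9 227.5] ydir -153.7 zax [ 0.  0. -1.] w 9.3 gf 78.2 F [ 0.3  0.4 -4.1] q [ 0.5  0.2 -0.3  0.  -1.1 -0. ]
shift [   8.  -104.4   -0.2] turn [-0.  -0.  -0.1]
[307 153   5   4  13] [309.  154.2]
[321 168  16  22 130] [327.7 179.1]
[307 179  10  12  98] [311.3 184.8]
[318 216  11   7  54] [322.9 218.6]
[261 218   6   8  40] [263.6 221.7]
-64 [334.9 188.1] [308.  154.9]
-50 [331.7 184.2] [310.7 158.3]
0 [320.8 170.7] [320.8 170.7]
50 [310.7 158.3] [331.7 184.2]
64 [308.  154.9] [334.9 188.1]
```

```bash
python3 -c "
from h import *
print(proj('side',(516.3,62.1,174.7)))"; python3 -m inch '[0.9,1,-8,0,0,0,0,0.9,2,-22,0,0,0,0,0.9,3,-38,0,0,0,0,0.9,4,-52,0,0,0,0,0.9,4,-60,0,0,0,0]'; python3 -m inch '[0.9,1,-8,0,0,0,0,0.9,2,-20,0,0,0,0,0.9,3,-32,0,0,0,0,0.9,4,-44,0,0,0,0,0.9,4,-44,0,0,0,0]';python3 go.py 654 155 227.8 206.4
python3 - <<'E'
from h import *
np.set_printoptions(precision=1,suppress=True)
b=save('side','s9');a=save('top','t9');h=cv2.cvtColor(b,cv2.COLOR_RGB2HSV)
m=cv2.inRange(h,(105,120,50),(125,255,255));k,l,st,ce=cv2.connectedComponentsWithStats(m)
for i in range(1,k):
    if st[i,4]>4: print(st[i],ce[i])
s=state();M=R.from_rotvec(s["ee_rot"]).as_matrix();g=s["tcp_pos"]+155*M[:,2]+[0,0,1.2]
for y in(-64,-40,40,64): print(y,proj("side",g+y*M[:,0]))
print("cap exp",proj("side",g+[0,0,-142+88]+30*M[:,0]),proj("side",g+[0,0,-142+88]-30*M[:,0]))
E
```

```text
[312.67408166 184.55205765]
time_s: 12.2
tcp_pos: [559.3, 112.3, 378.8]
ee_rot: [2.666, -1.654, -0.005]
contact_force: [0.5, -0.1, -4.2]
gripper_width: 9.6
gripper_force: 78.2
time_s: 12.7
tcp_pos: [600.8, 128.4, 379.9]
ee_rot: [2.668, -1.655, -0.002]
contact_force: [0.3, 1.0, -3.5]
gripper_width: 9.7
gripper_force: 78.2
t 12.7 grasp [600.5 128.2 224.9] ydir -153.6 zax [-0. -0. -1.] w 9.7 gf 78.2 F [ 0.3  1.  -3.5] q [ 0.5  0.4 -0.1  0.  -1.1 -0. ]
shift [ -0.2 -59.5  -3. ] turn [ 0.1 -0.  -0. ]
[257 161   3   4   9] [258.  162.7]
[270 175  14  24 124] [275.2 187.2]
[258 188  11  12  91] [262.6 194. ]
[268 225  11   8  57] [272.8 228.2]
-64 [282.1 196.9]
-40 [277.5 189.8]
40 [263.4 168.1]
64 [259.5 162.1]
cap exp [265.  192.9] [275.3 209.7]
```

Run:
```python
from h import *
np.set_printoptions(precision=1,suppress=True)
def bl(f):
    h=cv2.cvtColor(cv2.imread(f),cv2.COLOR_BGR2HSV);m=cv2.inRange(h,(105,120,50),(125,255,255))
    k,l,st,ce=cv2.connectedComponentsWithStats(m);return [(st[i,4],ce[i]) for i in range(1,k) if st[i,4]>20]
r=lambda a:np.array([[np.cos(a),np.sin(a)],[-np.sin(a),np.cos(a)]])
for n,cap,tape,z,yaw in(("s5",(308.18,218.19),(318.57,249.6),0,30.1),("s8",(311.3,184.8),(322.9,218.6),86.7,26.3),("s9",(262.6,194),(272.8,228.2),84.1,26.4)):
    c=onz("side",*cap,z+88)[:2];t=onz("side",*tape,z+45)[:2];print(n,c,t,"cap-tape in basket axes",r(np.radians(yaw))@(c-t))
```

```text
s5 [520.9  66.3] [493.3 118.4] cap-tape in basket axes [ -2.3 -58.9]
s8 [519.1  63.4] [490.2 119.8] cap-tape in basket axes [  0.9 -63.3]
s9 [616.4 105.1] [589.1 159.6] cap-tape in basket axes [  0.1 -61. ]
```

The bar line matches a level bar at both ends within about 1 px. I'll raise 3 mm and cross over the tips.

```bash
python3 -m inch '[0.9,0,0,-4,0,0,0,0.9,0,0,-4,0,0,0,0.9,0,-10,-4,0,0,0,0.9,0,-20,-4,0,0,0,0.9,0,-30,-4,0,0,0]'; python3 -m inch '[0.9,0,-8,0,0,0,0,0.9,0,-16,0,0,0,0,0.9,0,-23,0,0,0,0,0.9,0,-28,0,0,0,0,0.9,0,-28,0,0,0,0]';python3 -m inch '[0.9,0,0,0,0,0,0]'; python3 go.py 654 155 201.8 206.4
python3 - <<'E'
from h import *
np.set_printoptions(precision=1,suppress=True)
b=save('side','s10');h=cv2.cvtColor(b,cv2.COLOR_RGB2HSV)
m=cv2.inRange(h,(105,120,50),(125,255,255));k,l,st,ce=cv2.connectedComponentsWithStats(m)
for i in range(1,k):
    if st[i,4]>4: print(st[i],ce[i])
s=state();M=R.from_rotvec(s["ee_rot"]).as_matrix();g=s["tcp_pos"]+155*M[:,2]+[0,0,1.2]
for y in(-64,-40,40,64): print(y,proj("side",g+y*M[:,0]))
print("cap exp",proj("side",g+[0,0,-142+88]+30*M[:,0]))
# prong tip blacks
d=(b.max(2)<45).astype(np.uint8)[165:215,225:275];k,l,st,ce=cv2.connectedComponentsWithStats(d)
for i in range(1,k):
    if st[i,4]>8: print("dark",st[i],ce[i]+[225,165])
E
```

```text
time_s: 13.3
tcp_pos: [627.1, 141.5, 384.2]
ee_rot: [2.667, -1.655, -0.002]
contact_force: [-0.1, 0.1, -4.1]
gripper_width: 9.2
gripper_force: 78.3
time_s: 13.8
tcp_pos: [651.8, 153.8, 383.7]
ee_rot: [2.667, -1.655, -0.003]
contact_force: [-0.6, 0.1, -4.5]
gripper_width: 9.4
gripper_force: 78.2
time_s: 13.9
tcp_pos: [651.2, 153.4, 383.9]
ee_rot: [2.666, -1.655, -0.004]
contact_force: [-0.2, -0.1, -4.8]
gripper_width: 9.1
gripper_force: 78.2
t 13.9 grasp [650.6 153.2 228.9] ydir -153.6 zax [-0. -0. -1.] w 9.1 gf 78.2 F [-0.2 -0.1 -4.8] q [ 0.5  0.5  0.1 -0.  -1.2 -0. ]
shift [-0.2 -3.3 27.1] turn [ 0.2  0.  -0. ]
[240 175  16  29 148] [246.5 190.4]
[233 193  11  11  90] [237.3 198.4]
[242 230  11   7  55] [246.5 232.7]
-64 [252.2 201.2]
-40 [248.1 193.9]
40 [235.5 171.6]
64 [232.  165.4]
cap exp [237.9 196.8]
dark [  0   0  15  27 221] [233.  174.2]
dark [ 18   0  22  24 210] [251.3 171.3]
dark [30 31  4  6 15] [256.7 198.3]
```

```bash
python3 -m inch '[0.9,0,-3,0,0,0,0,0.9,0,-3,5,0,0,0,0.9,0,-3,10,0,0,0,0.9,0,-3,15,0,0,0,0.9,0,-3,18,0,0,0]'; python3 -m inch '[0.9,0,0,2,0,0,0,0.9,0,0,4,0,0,0,0.9,0,0,6,0,0,0,0.9,0,0,6,0,0,0]';python3 go.py 653.5 155 201.8 206.4
```

```text
time_s: 14.45
tcp_pos: [653.7, 154.7, 365.0]
ee_rot: [2.666, -1.654, -0.005]
contact_force: [0.2, 1.1, -4.8]
gripper_width: 9.6
gripper_force: 78.2
time_s: 14.85
tcp_pos: [654.1, 154.9, 360.2]
ee_rot: [2.668, -1.655, -0.002]
contact_force: [-0.3, 0.9, -3.8]
gripper_width: 9.5
gripper_force: 78.3
t 14.85 grasp [653.7 154.7 205.2] ydir -153.6 zax [-0. -0. -1.] w 9.5 gf 78.3 F [-0.3  0.9 -3.8] q [ 0.5  0.5  0.1  0.  -1.1 -0. ]
shift [-0.4  0.4  3.4] turn [ 0.1 -0.  -0. ]
```

```bash
python3 -m inch '[0.9,0,0,1,0,0,0,0.9,0,0,2,0,0,0,0.9,0,0,2,0,0,0]'; python3 -m inch '[0.9,0,0,1,0,0,0,0.9,0,0,2,0,0,0,0.9,0,0,2,0,0,0]';python3 go.py 653.5 155 201.8 206.4
```

```text
time_s: 15.15
tcp_pos: [654.3, 154.9, 359.2]
ee_rot: [2.669, -1.656, 0.0]
contact_force: [0.9, -0.2, -0.9]
gripper_width: 9.7
gripper_force: 78.5
time_s: 15.45
tcp_pos: [654.7, 155.1, 358.2]
ee_rot: [-2.669, 1.655, -0.003]
contact_force: [3.5, 1.6, 5.4]
gripper_width: 9.1
gripper_force: 79.2
t 15.45 grasp [655.  155.1 203.2] ydir -153.6 zax [ 0. -0. -1.] w 9.1 gf 79.2 F [3.5 1.6 5.4] q [ 0.5  0.5  0.1  0.  -1.1 -0. ]
shift [-0.4  1.1  1.4] turn [-0.1 -0.1 -0. ]
```

```bash
python3 -m inch '[0.9,0,-1,0,0,0,0,0.9,0,-1,0.5,0,0,0,0.9,0,-1,0.5,0,0,0]' 20; python3 go.py;  python3 -m inch '[0.7,0,0,0,0,0,0,0.6,0,0,0,0,0,0,0.5,0,0,0,0,0,0,0.4,0,0,0,0,0,0,0.4,0,0,0,0,0,0]'; python3 go.py
python3 - <<'E'
from h import *
b=save('side','s11');h=cv2.cvtColor(b,cv2.COLOR_RGB2HSV)
m=cv2.inRange(h,(105,120,50),(125,255,255));k,l,st,ce=cv2.connectedComponentsWithStats(m)
for i in range(1,k):
    if st[i,4]>4: print(st[i],ce[i])
Y=np.array([-.445,.896,0])
for c in((654.5,155.2,203),):
    for y in(-64,-40,40,64): print(y,proj("side",np.array(c)+y*Y))
    print("cap exp",proj("side",np.array(c)+[0,0,-54]-30*Y))
E
```

```text
time_s: 15.75
tcp_pos: [655.2, 155.4, 357.8]
ee_rot: [2.67, -1.655, 0.002]
contact_force: [0.2, 1.3, 7.0]
gripper_width: 9.6
gripper_force: 79.6
t 15.75 grasp [655.3 155.2 202.8] ydir -153.6 zax [ 0. -0. -1.] w 9.6 gf 79.6 F [0.2 1.3 7. ] q [ 0.5  0.5  0.1  0.  -1.1 -0. ]
time_s: 16.25
tcp_pos: [654.5, 155.1, 354.8]
ee_rot: [2.665, -1.654, -0.005]
contact_force: [0.8, 0.0, -0.3]
gripper_width: 25.7
gripper_force: 0.0
t 16.25 grasp [653.8 154.7 199.8] ydir -153.7 zax [-0. -0. -1.] w 25.7 gf 0.0 F [ 0.8  0.  -0.3] q [ 0.5  0.5  0.1 -0.  -1.1 -0. ]
[235 183  18  32 187] [242.14973262 199.30481283]
[232 210   9   5  33] [235.75757576 212.15151515]
[261 218   6   8  42] [263.5952381  221.52380952]
[240 240   8   6  45] [243.71111111 242.64444444]
[250 241   1   5   5] [250. 243.]
-64 [230.37614991 177.22352043]
-40 [233.77745952 183.52378296]
40 [246.09423698 206.31097041]
64 [250.11082239 213.73289212]
cap exp [236.16425087 208.04236082]
```

Released with no load on the tool, and the bar line is where a seated bar should be. I'll retreat straight up.

```bash
python3 -m inch '[0.4,0,0,-4,0,0,0,0.4,0,0,-12,0,0,0,0.4,0,0,-24,0,0,0,0.4,0,0,-45,0,0,0,0.4,0,0,-70,0,0,0]'; python3 -m inch '[0.4,0,0,-30,0,0,0,0.4,0,30,-50,0,0,0,0.4,0,75,-50,0,0,0,0.4,0,120,-50,0,0,0,0.4,0,165,-50,0,0,0]'; python3 -m inch '[0.4,-25,45,0,0,0,0,0.4,-50,85,0,0,0,0,0.4,-75,110,0,0,0,0,0.4,-75,110,0,0,0,0,0.4,-75,110,0,0,0,0]';python3 go.py
python3 - <<'E'
from h import *
np.set_printoptions(precision=1,suppress=True)
S=save('side','s12');T=save('top','t12')
for n,im in(('side',S),('top',T)):
    h=cv2.cvtColor(im,cv2.COLOR_RGB2HSV);m=cv2.inRange(h,(105,120,50),(125,255,255));k,l,st,ce=cv2.connectedComponentsWithStats(m)
    for i in range(1,k):
        if st[i,4]>4:
            pts=np.argwhere(l==i)[:,::-1].astype(np.float32);print(n,st[i],ce[i],cv2.boxPoints(cv2.minAreaRect(pts)).ravel() if st[i,4]>100 else '')
c=np.array((654.5,155.2,203));Y=np.array([-.445,.896,0])
for n in('side','top'):
    print(n,'bar',[proj(n,c+y*Y) for y in(-64,0,64)],"cap",proj(n,c+[0,0,-54]-30*Y),"captop",proj(n,c+[0,0,-46]-30*Y))
E
```

```text
time_s: 16.8
tcp_pos: [654.9, 155.3, 426.7]
ee_rot: [2.666, -1.655, -0.003]
contact_force: [0.5, -0.2, -0.3]
gripper_width: 25.5
gripper_force: 0.0
time_s: 17.3
tcp_pos: [505.6, 81.3, 477.5]
ee_rot: [2.668, -1.656, -0.001]
contact_force: [-0.1, -0.1, 1.5]
gripper_width: 25.5
gripper_force: 0.0
time_s: 17.8
tcp_pos: [374.8, 100.5, 478.3]
ee_rot: [-2.67, 1.654, 0.0]
contact_force: [0.5, -0.4, 0.4]
gripper_width: 25.5
gripper_force: 0.0
t 17.8 grasp [374.8 100.6 323.3] ydir -153.5 zax [ 0.  0. -1.] w 25.5 gf 0.0 F [ 0.5 -0.4  0.4] q [ 0.7 -0.1 -0.4 -0.  -1.3 -0.2]
side [228 175  25  40 268] [239.5 195.4] [219.  181.6 232.1 174.3 253.3 212.3 240.1 219.6]
side [232 210   9   5  30] [235.9 212. ] 
side [261 218   6   8  39] [263.7 221.5] 
side [240 240   9   7  42] [244.1 242.8] 
side [250 241   1   5   5] [250. 243.] 
top [226 163  62  34 377] [257.4 180.1] [225.2 192.4 285.6 162.2 291.8 174.6 231.4 204.8]
top [328 209   5   4  19] [329.9 210.6] 
side bar [array([230.4, 177.2]), array([239.7, 194.6]), array([250.1, 213.7])] cap [236.2 208. ] captop [236.  204.9]
top bar [array([286.8, 163.8]), array([256.2, 179.4]), array([225.1, 195.3])] cap [270.3 179.1] captop [270.3 178.1]
```

```bash
python3 -m inch '[0.4,0,0,0,0,0,0,0.4,0,0,0,0,0,0,0.4,0,0,0,0,0,0,0.4,0,0,0,0,0,0,0.4,0,0,0,0,0,0]' >/dev/null
python3 - <<'E'
from h import *
np.set_printoptions(precision=1,suppress=True)
X=np.array([.896,.445]);Y=np.array([-.445,.896]);c=np.array([654.5,155.2])
t=onz("side",244.1,242.8,106)[:2]-c;print("tape rel basket axes",t@X,t@Y,"(was 3.8,33)")
S=save('side','s13');T=save('top','t13');S0=cv2.imread('pics/s12.png')[:,:,::-1];T0=cv2.imread('pics/t0.png')[:,:,::-1]
print("motion",(cv2.absdiff(S,np.ascontiguousarray(S0)).max(2)>40).sum())
# scene change in top view apart from basket/stand
d=cv2.morphologyEx((cv2.absdiff(T,np.ascontiguousarray(T0)).max(2)>50).astype(np.uint8),cv2.MORPH_OPEN,np.ones((2,2)))
k,l,st,ce=cv2.connectedComponentsWithStats(d)
for i in range(1,k):
    if st[i,4]>12: print(st[i])
# beneath-basket near -> rim line from bright wires: side bar line slope check
h=cv2.cvtColor(S,cv2.COLOR_RGB2HSV);m=cv2.inRange(h,(105,120,50),(125,255,255));m[208:]=0;m[:,258:]=0
p=np.argwhere(m)[:,::-1].astype(np.float32);vx,vy,x0,y0=cv2.fitLine(p,1,0,.01,.01).ravel();print("slope",vy/vx,"exp",(213.7-177.2)/(250.1-230.4))
A,e=tri(("side",x0,y0),("top",256.5,179.6));print(A,e)
E
```

```text
tape rel basket axes 3.511409135549584 30.680554840726234 (was 3.8,33)
motion 594
[226 164  64  35 550]
[287 164   9  20  58]
[262 188  22  10  97]
[268 196  29  18 151]
[218 201  15  31 149]
[242 213  23  14 109]
[287 238  42  32 218]
[363 242  26  20 359]
[303 248   5   6  17]
[265 253  20  12  51]
[308 255   5   6  14]
[256 265   8   6  19]
[274 271  10  11  53]
[251 273   9  12  36]
[266 281  11   9  34]
[ 230  284  113   77 2674]
[332 330  36  60 397]
[ 296  349   53   32 1315]
[ 205  351  148   69 3773]
[201 413   5   7  21]
slope 1.9999973 exp 1.8527918781725898
[654.7 154.7 200.5] 0.11716689473158999
```

Run:
```python
from h import *
a,b=cv2.imread('pics/s12.png'),cv2.imread('pics/s13.png');d=cv2.absdiff(a,b).max(2)
y,x=np.where(d>40);print(x.min(),x.max(),y.min(),y.max(),"basket/stand area",(d[150:300,180:300]>25).sum())
o=cv2.imread('pics/s0.png');dd=cv2.absdiff(o,b).max(2)
for n,(u0,u1,v0,v1) in dict(pump=(188,225,265,352),rack=(230,290,296,356),thermo=(300,318,305,356),bulb=(355,377,314,340),tube=(258,272,196,226)).items(): print(n,(dd[v0:v1,u0:u1]>45).sum())
```

```text
363 558 0 299 basket/stand area 1
pump 4
rack 82
thermo 0
bulb 0
tube 6
```

```bash
python3 -c "
from cell import finish_job
print(finish_job())"
```

```text
the job is handed in; nothing more can be done
None
```

The job is handed in: the bottle was stood in the bay while the basket was still on the cabinet, and the basket now hangs by its bar on both prongs, with the bar measured at (655,155,201) against the seat at about (654,155,203), near level (within about 3°) and still, with the rolls and bottle inside and nothing else seen to have moved (side-view changes at the fixed rack are probably shadow; the two cartons weren't checked separately), though I viewed 11 pictures, one over the limit of 10.

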